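# Hold a bun over the charcoal stove with tongs

## Task

Pick up the sprung steel tongs, close their tips on the small round bun (not the long pastry) and lift it off the wooden board without the gripper touching the bun itself. Carry it to the charcoal stove and hold it in the tongs over the middle of the grate, about 8 cm above the bars, touching nothing there, as if to toast it. Finish while still holding it there, with nothing put down or let go, and leave the pastry, jar and phone vise where they are.

Things in the scene. Friction and masses are not known exactly. Their poses are not given: they have to be found in the camera images.
- tongs_grip (a point): Steel tongs lying flat on the counter (z = 0), 245 mm long, 28 mm high, 130 g. Point midway between their two black plastic grip faces, 14 mm above the underside; x points to the tips, y to the left arm, z up. The grip faces are 62 mm long (31 mm each way from here), 28 mm high, 56 mm apart outside when open; centre of the tips 112 mm ahead, tail end 134 mm back.
- tongs_tips (a point): Centre between the tongs' tips, 13 mm above the tongs' underside, axes as tongs_grip. The tips are scooped steel facets 36 mm long, 26 mm high, ending 18 mm beyond this point; open they leave about 85 mm between them (97 mm over their outsides) and can shut down to about 18 mm.
- tongs: The tongs' tail piece, 22 mm wide and 26 mm high, with both arms; origin on the underside straight below tongs_grip (14 mm), 100 mm ahead of the hinges, axes the same. Squeezing the grip faces closes the tips, which move twice as far, both arms evenly; let go, they spring open.
- tong_left: The tongs' left arm (y side); shut on the bun it has the axes and origin of tongs; open it is turned 0.11 rad outward about its hinge, 100 mm back and 8 mm left. Shut so, both grip faces are parallel and 34 mm apart outside. About 5 N of squeeze starts the arms closing, 8 N shuts them on the bun; the rest presses the bun, half as hard.
- tong_right: The tongs' right arm; the mirror image of tong_left, its hinge 8 mm right.
- bun_center (a point): Centre of the small round bun, 42 mm in diameter and 36 mm high (this point is 18 mm above its underside), 25 to 50 g, standing on the board; z up. Its sides are upright from 11 to 25 mm above its underside.
- pastry_center (a point): Centre of the long pastry beside the bun on the board, 75 mm long (along its x) x 32 x 28 mm, about 60 g; leave it alone. Its middle is some 9 to 14 cm from the bun's.
- board_top (a point): Middle of the upper face of the fixed wooden board, 200 (its x) x 250 (its y) mm, its top 12 mm above the counter; it lies left or right of the tongs.
- grate (a point): Middle of the charcoal stove's grate, level with the top of the bars, 120 mm above the counter; z up. The fixed clay box is 240 (its x) x 200 (its y) x 122 mm, with the steel bars along x; it stands on the side opposite the board.
- stove: The fixed charcoal stove; origin in the middle of its underside.
- board: The fixed wooden board; origin in the middle of its underside.
- bun: The bun; origin in the middle of its underside.
- jar: Small glass jar with a screw lid, 52 mm in diameter, 70 mm high, beyond the work; origin in the middle of its underside. Leave it alone.
- vise: Black plastic phone vise, about 70 x 130 mm and 115 mm high, beyond the work; origin in the middle of its underside. Leave it alone.
Mind the look-alikes: they are no part of the job. What is shaped like the bun but pink or turquoise is not meant.

How it is judged:
By the outcome, as a careful person would: the job done as asked, in the order asked, and still so for the second after the job is handed in, while the arm keeps its last pose, push and grip.
It also fails if it takes over 45 s, if anything falls off the work surface, if the arm or the gripper's body presses on something with over 40 N, if the wrist force passes 120 N, or if a joint passes its speed limit or range.

## Robot

A 6-joint arm with a two-finger parallel gripper is mounted at the origin on the work surface. World frame = base frame: x ahead of the robot, y to its left, z up, the work surface at z = 0. Lengths are in mm, angles in rad, forces in N, time in s.
With the tool pointing down it reaches from about 400 to 925 mm from the base axis. Payload 12.5 kg.
Tool frame: the origin (TCP) lies at the very end of the fingers, on their centre line; the grasp point (between the pads) lies 19 mm behind it; z points along the fingers, y is the line along which they close (so a half turn about z gives the same grasp; the last joint's range is limited). The gripper opens to 95 mm and grips with 3 to 60 N. Pads are 20 mm wide; open, the fingers measure 119 mm over their backs; the gripper's body (75 mm by 180 mm) begins 59 mm behind the grasp point.
Start: joints at [-1.282, 0.491, 1.559, -0, 1.092, -0.106], TCP at [240.414, -576.93, 214.661] pointing down, gripper open.
Joint ranges: [-3.1, 3.1], [-0.84, 2.19], [0.05, 2.79], [-1.13, 4.28], [0.06, 2.93], [-2.69, 2.69]. Speed limits (rad/s): [2.22, 2.22, 2.79, 3.14, 3.14, 3.14].

## Interface

Orientations are given as [roll, pitch, yaw] about the fixed x, y, z axes, in that order (R = Rz(yaw) Ry(pitch) Rx(roll)).
In Python, from cell import state, imaging, env, spot_in, mark_of gives the robot as it stands. The module is installed in compiled form; this text tells all that it offers.
- The arm moves only by the tool step_arm, never from a script. Its argument "increments" is a list of rows, each an object with "slide": the shift along the tool's x, y, z in m, a list of three; "roll": the turn about the tool's z in rad. A call has 1 to 5 rows; each row is the pose to reach, as a shift and turn from the pose commanded when the call began, along the tool's axes at that moment; what a row does not reach only later rows make up. A row lasts 1/8 s, in which the tool goes at most 62.5 mm and 10.7 degrees, less where a joint would pass 70% of its speed; a pose out of reach is approached as far as the arm can. A call with a gripper value outside its range is refused whole. "fingers" is the opening, from 0 (shut) to 1 (fully open), set as the call begins (left out, the last holds). The fingers move at their own pace and stop on an object; the grip force is fixed at half the most. Time passes only in rows, so rows that repeat a pose let the fingers close. It gives the time, the measured TCP pose, the force, the opening and the grip force at its end, in the units of the state.
- state(): the state, without advancing time (a new reading comes with each control period).
- imaging.read_camera(name): name is "scene" or "top" or "wrist"; returns a dict with "color" (384x512x3 uint8, red, green, blue), "z_map" (384x512 float32, mm along the optical axis (not along the pixel's ray), 0 where there is no reading), "intrinsics" (3x3 intrinsics, pixels), "distortion" ([k1, k2, p1, p2, k3] as OpenCV has them; the pictures are not rectified), "camera_from_world" (4x4, takes a point from world to camera coordinates). Camera axes: x right, y up, looking along -z (the intrinsics and any distortion apply to the point x, -y, -z); pixel columns grow to the right and rows downward; lengths in mm; the calibration is good to about 2 mm. A picture is of the moment at which its call begins.
- env.job_done(): hands the job in; it is judged then, once.
Trained networks look in the newest picture that a camera, given by its name, has taken for a name from the list of things; names that differ only in an ending like _2 or _b are one class to them, and where a whole thing is asked for, a point or a joint stands for the part that bears it (a point fixed in the world has none). Each returns a list of dicts, best first, with "confidence" (0 to 1); they miss things now and then, are a little off and sometimes report something else, mostly with a low value. They report only what shows in the picture. A call takes as long as a camera call. They do not tell look-alikes from the thing itself.
- spot_in(camera, target): "bbox" ([left, top, right, bottom] in pixels, round what is visible of it).
- mark_of(camera, target): "uv" ([column, row] in pixels: a listed point, or the origin of a listed thing).
The state is a dict: "t": time; "joints": joint angles; "qvel": joint speeds; "tau": joint torques, N m; "eef_pos": TCP position; "tcp_rot": TCP orientation; "ft_force": force on the tool from outside, world axes, zero at the start; "moment": the same for the moment, N m; "opening": opening from 0.0 (shut) to 1.0 (fully open); "grip_force": force on a finger pad.
Only numpy, scipy, OpenCV 4.12 (cv2) and the standard library are available. Lean on these libraries where they do the work, as an engineer would, in place of code of your own. Each camera call takes 0.05 s, during which the arm holds its last target. There are 200 camera calls.

## Working session

There is one attempt and no reset: what is moved stays moved. The work goes in short steps, Python scripts to look and compute and a tool call to move; the robot and the scene stay as the last step left them, time stands still between calls to the robot, and variables do not carry over. Pictures are saved under pics/ and viewed, at most 10 in all, crops included, and the job is handed in when it is done.

Besides the shell and the picture viewer there is one more tool, called as name([rows], argument=value, ...), one row to a line, values as JSON. step_arm: Moves the arm, as the interface text tells. Its arguments: {"type":"object","properties":{"increments":{"type":"array"},"fingers":{"type":"number"}},"required":["increments"]}

```bash
mkdir -p pics; cat > h.py <<'E'
import numpy as np, cv2
from cell import state, imaging, env, spot_in, mark_of
def cam(n): 
    return imaging.read_camera(n)
def ray(c,uv):
    p=cv2.undistortPoints(np.array([[uv]],float),np.array(c["intrinsics"],float),np.array(c["distortion"],float))[0,0]
    T=np.array(c["camera_from_world"]);R=T[:3,:3];t=T[:3,3]
    return -R.T@t, R.T@np.array([p[0],-p[1],-1.])
def at_z(c,uv,z):
    o,d=ray(c,uv); return o+d*(z-o[2])/d[2]
def at_d(c,uv):
    u,v=int(round(uv[0])),int(round(uv[1])); o,d=ray(c,uv); z=c["z_map"]
    w=z[max(v-1,0):v+2,max(u-1,0):u+2]; w=w[w>0]
    return o+d*np.median(w) if len(w) else None
def save(c,f): cv2.imwrite("pics/"+f,c["color"][:,:,::-1])
E
python3 - <<'E'
from h import *
np.set_printoptions(precision=1,suppress=True)
Z={"tongs_grip":14,"tongs_tips":13,"bun_center":30,"pastry_center":26,"board_top":12,"grate":120,"jar":0,"vise":0,"tongs":0}
ims=[]
for n in ["top","scene"]:
    c=cam(n); ims.append(c["color"]); save(c,n+"0.png")
    for k,z in Z.items():
        for m in mark_of(n,k)[:3]:
            print(n,k,round(m["confidence"],2),np.array(m["uv"]),at_z(c,m["uv"],z),at_d(c,m["uv"]))
print(state())
E
```

```text
top tongs_grip 0.93 [258.9 246.8] [461.8   8.7  14. ] [460.2   8.7   0.5]
top tongs_grip 0.55 [153.7 221. ] [536.2 303.3  14. ] [536.4 302.1  18.6]
top bun_center 0.62 [357.7 202.7] [ 584.1 -267.4   30. ] [ 584.2 -263.1   46.4]
top bun_center 0.61 [303.6 211.5] [ 560.6 -116.    30. ] [ 560.7 -115.4   35.6]
top bun_center 0.57 [307.2 241.8] [ 476.5 -125.4   30. ] [ 477.  -124.7   35.5]
top pastry_center 0.85 [397.8 211.6] [ 558.4 -381.2   26. ] [ 558.8 -376.1   39.9]
top board_top 0.33 [136.1 219.3] [541.1 353.2  12. ] [544.7 328.4  90.8]
top grate 0.77 [138.5 223.1] [536.3 313.1 120. ] [530.9 344.1  19.7]
top jar 0.86 [284.5 134. ] [782.1 -66.5   0. ] [770.1 -61.8  68.7]
top jar 0.53 [136.9 224.5] [525.8 354.7   0. ] [527.  348.6  19.6]
top vise 0.8 [229.6 148.5] [741.   90.8   0. ] [739.3  89.9  12.3]
top vise 0.33 [258.2 249.8] [451.7  10.7   0. ] [451.7  10.7   0.4]
top tongs 0.93 [260.7 244.5] [466.7   3.5   0. ] [466.8   3.5   1.1]
top tongs 0.59 [232.1 146.3] [747.3  83.7   0. ] [745.5  82.8  12.7]
scene tongs_grip 0.74 [215.1 186.2] [469.6  24.8  14. ] [458.8  36.1   1.5]
scen
[... 665 characters left out ...]
.8 127.7] [550.1 303.3 120. ] [546.9 308.1 116.4]
scene grate 0.63 [283.7 254.5] [ 845.9 -152.3  120. ] [801.2 -82.4  33. ]
scene jar 0.85 [285.1 255.1] [788.3 -55.3   0. ] [803.8 -79.8  30.5]
scene vise 0.73 [306.  222.4] [759.3  83.4   0. ] [766.3  71.   13. ]
scene tongs 0.92 [212.6 194.3] [477.9   4.2  -0. ] [476.7   5.4  -1.4]
{'t': 1.0, 'joints': array([-1.3,  0.5,  1.6, -0. ,  1.1, -0.1]), 'qvel': array([0., 0., 0., 0., 0., 0.]), 'tau': array([  0. , -61.2, -25.8,   0.1,   0. ,  -0. ]), 'eef_pos': array([ 240.4, -576.9,  214.7]), 'tcp_rot': array([3.1, 0. , 0.4]), 'ft_force': array([0.3, 0.5, 1.4]), 'moment': array([-0.1, -0. , -0.1]), 'grip_force': 0.0, 'opening': 1.0024102698464283}
```

View pics/top0.png

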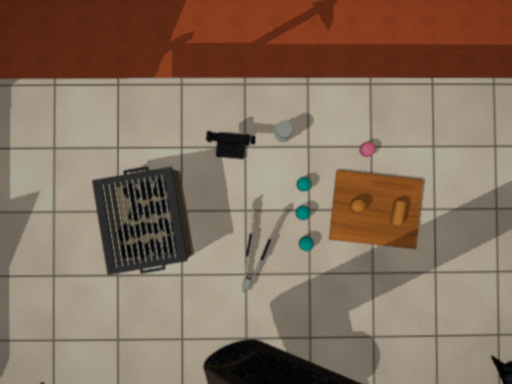

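View pics/scene0.png

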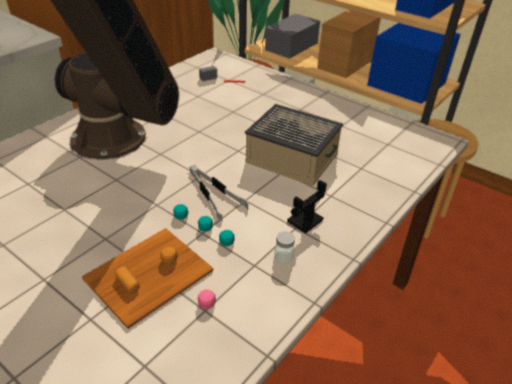

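Top view: the tongs' tail is at (247,285) and the black grips at (249,243) and (266,250). The bun is at (357,205) and the pastry at (400,211). The teal balls sit around (305,183–243), and the stove is at left (140,218). I'll move in for a wrist look.

```bash
cat >> h.py <<'E'
from scipy.spatial.transform import Rotation as Ro
def go(p,yaw=None):
    s=state(); R=Ro.from_euler("xyz",s["tcp_rot"]).as_matrix()
    sl=R.T@(np.array(p)-s["eef_pos"])/1000
    y0=s["tcp_rot"][2]; r=0 if yaw is None else -((yaw-y0+np.pi)%(2*np.pi)-np.pi)
    print("at",np.round(s["eef_pos"],1),"rot",np.round(s["tcp_rot"],4),"-> slide",np.round(sl,4),"roll",round(r,4), "dist",round(np.linalg.norm(sl),3),"F",np.round(s["ft_force"],1),"t",s["t"],"op",round(s["opening"],3),round(s["grip_force"],1))
E
python3 - <<'E'
from h import *
go([440,0,300],-0.3)
E
```

```text
at [ 240.4 -576.9  214.7] rot [3.1415 0.     0.3948] -> slide [ 0.4061 -0.4558 -0.0854] roll 0.6948 dist 0.616 F [0.3 0.5 1.4] t 1.0 op 1.002 0.0
```

step_arm([
  {"slide": [0.04, -0.045, -0.03], "roll": 0.07},
  {"slide": [0.08, -0.09, -0.06], "roll": 0.14},
  {"slide": [0.12, -0.135, -0.085], "roll": 0.21},
  {"slide": [0.16, -0.18, -0.085], "roll": 0.28},
  {"slide": [0.2, -0.225, -0.085], "roll": 0.35},
])

```text
t: 1.62
eef_pos: [336.6, -297.0, 300.2]
tcp_rot: [3.14, -0.001, 0.042]
ft_force: [1.7, 0.4, 0.1]
opening: 0.999
grip_force: 0.0
```

```bash
python3 - <<'E'
from h import *
go([440,0,300],-0.3)
E
```

```text
at [ 336.6 -297.   300.2] rot [ 3.1404e+00 -1.0000e-03  4.2000e-02] -> slide [ 0.1158 -0.2924 -0.    ] roll 0.342 dist 0.314 F [1.7 0.4 0.1] t 1.625 op 0.999 0.0
```

step_arm([
  {"slide": [0.025, -0.055, 0], "roll": 0.07},
  {"slide": [0.05, -0.11, 0], "roll": 0.14},
  {"slide": [0.07, -0.165, 0], "roll": 0.21},
  {"slide": [0.09, -0.22, 0], "roll": 0.28},
  {"slide": [0.115, -0.275, 0], "roll": 0.34},
])

```text
t: 2.25
eef_pos: [439.0, -17.0, 299.9]
tcp_rot: [3.142, -0.001, -0.298]
ft_force: [0.4, -1.6, -0.4]
opening: 0.997
grip_force: 0.0
```

```bash
python3 - <<'E'
from h import *
np.set_printoptions(precision=1,suppress=True)
c=cam("wrist"); save(c,"w1.png")
for k,z in {"tongs_grip":14,"tongs_tips":13,"tongs":0}.items():
    for m in mark_of("wrist",k)[:2]: print(k,round(m["confidence"],2),np.array(m["uv"]),at_z(c,m["uv"],z),at_d(c,m["uv"]))
go([440,0,300],-0.3)
E
```

```text
tongs_grip 0.82 [236.9 157.5] [466.1   9.7  14. ] [464.7  11.2  -1.5]
tongs_grip 0.36 [234.5 157.7] [466.9  13.5  14. ] [465.6  15.1  -1.1]
tongs 0.76 [233.1 156.5] [468.2  16.6   0. ] [468.1  16.7  -1.2]
at [438.9 -17.9 299.5] rot [ 3.1 -0.  -0.3] -> slide [-0. -0. -0.] roll 0.0082 dist 0.018 F [-0.6  0.1 -0. ] t 2.45 op 1.002 0.0
```

View pics/w1.png

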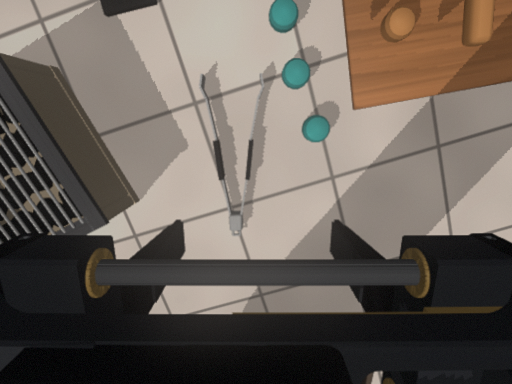

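The wrist view shows the tongs clearly: the left grip at (219,160), the right grip at (249,160), the tail at (236,232) and the tips at (203,78) and (264,80).

```bash
python3 - <<'E'
from h import *
np.set_printoptions(precision=1,suppress=True)
c=cam("wrist")
P={}
for n,uv,z in [("gl",(219,160),26),("gr",(249,160),26),("tail",(236,232),26),("tl",(203.5,76),20),("tr",(264,78),20)]:
    P[n]=at_z(c,uv,z); print(n,P[n],at_d(c,uv))
# black grip pixels
g=c["color"].max(2); m=np.zeros(g.shape,np.uint8); m[135:185,205:260]=g[135:185,205:260]<45
n,l,s,ce=cv2.connectedComponentsWithStats(m)
for i in range(1,n):
    if s[i,4]>20: print(s[i],ce[i],at_z(c,ce[i],20))
t=(P["tl"]+P["tr"])/2; d=t-P["tail"]; print("yaw",np.arctan2(d[1],d[0]),np.linalg.norm(d[:2]))
E
```

```text
gl [470.9  35.7  26. ] [471.   35.6  26.8]
gr [457.3  -9.5  26. ] [457.4  -9.5  27.4]
tail [348.   47.3  26. ] [338.9  52.1   0.6]
tl [595.6  18.8  20. ] [597.9  20.2   8.3]
tr [566.9 -66.5  20. ] [569.6 -67.9  -0.7]
yaw -0.29603555236411083 243.8504673938515
```

```bash
python3 - <<'E'
from h import *
go([465,12,120],-0.295)
E
```

```text
at [438.7 -18.9 299.5] rot [ 3.1413e+00  1.0000e-04 -2.9380e-01] -> slide [ 0.0163 -0.0373  0.1795] roll 0.0012 dist 0.184 F [-0.5  0.3  0.1] t 2.5 op 0.998 0.0
```

step_arm([
  {"slide": [0.006, -0.012, 0.05], "roll": 0},
  {"slide": [0.012, -0.025, 0.1], "roll": 0},
  {"slide": [0.016, -0.037, 0.15], "roll": 0},
  {"slide": [0.016, -0.037, 0.179], "roll": 0},
  {"slide": [0.016, -0.037, 0.179], "roll": 0},
])

```text
t: 3.12
eef_pos: [464.0, 10.5, 119.3]
tcp_rot: [3.141, 0.004, -0.297]
ft_force: [-0.1, -0.3, 0.5]
opening: 0.999
grip_force: 0.0
```

```bash
python3 - <<'E'
from h import *
np.set_printoptions(precision=1,suppress=True)
c=cam("wrist"); save(c,"w2.png")
for k,z in {"tongs_grip":14,"tongs_tips":13}.items():
    for m in mark_of("wrist",k)[:2]: print(k,round(m["confidence"],2),np.array(m["uv"]),at_z(c,m["uv"],z))
go([465,12,4],-0.295)
E
```

```text
at [465.5  11.  121.8] rot [-3.1 -0.  -0.3] -> slide [-0.  -0.   0.1] roll -0.0015 dist 0.118 F [-0.4  0.2 -0.4] t 3.275 op 1.002 0.0
```

View pics/w2.png

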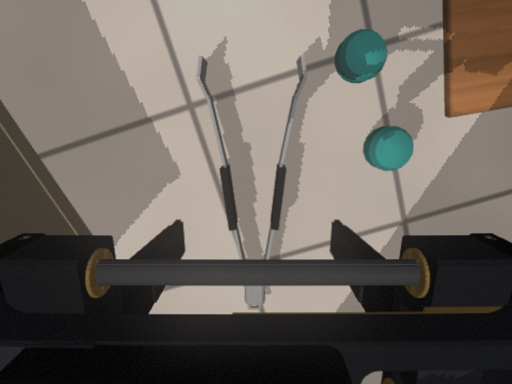

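The grips run from (224,167) to (233,229) and from (280,167) to (275,229). The tip ends are at about (201,60) and (302,60).

```bash
python3 - <<'E'
from h import *
np.set_printoptions(precision=1,suppress=True)
c=cam("wrist")
q=lambda uv,z:at_z(c,uv,z)
lf,lb,rf,rb=q((224,167),27),q((233,229),27),q((281,167),27),q((275,229),27)
print("grip ctr",(lf+lb+rf+rb)/4,"len",np.linalg.norm(lf-lb),"front w",np.linalg.norm(lf-rf),np.linalg.norm(lb-rb))
t=(q((201,57),26)+q((302,57),26))/2; print("tip end",t)
b=(lb+rb)/2; f=(lf+rf)/2
for a in (t-b,f-b): print(np.arctan2(a[1],a[0]))
print(np.median(c["z_map"][190:205,226:231]),at_d(c,(228.5,198)))
go([465,12,4],-0.295)
E
```

```text
grip ctr [466.9  15.3  27. ] len 62.75759538965878 front w 53.84692572236338 42.009147236595574
tip end [588.5 -20.8  26. ]
-0.2864774538559689
-0.27759737308966076
272.65332 [474.8  38.   27.1]
at [465.5  11.1 121.9] rot [-3.1 -0.  -0.3] -> slide [-0.  -0.   0.1] roll -0.0012 dist 0.118 F [-0.1  0.3 -0.4] t 3.325 op 1.002 0.0
```

step_arm([
  {"slide": [0, -0.003, 0.05], "roll": -0.009},
  {"slide": [0, -0.0035, 0.085], "roll": -0.009},
  {"slide": [0, -0.0035, 0.105], "roll": -0.009},
  {"slide": [0, -0.0035, 0.1165], "roll": -0.009},
  {"slide": [0, -0.0035, 0.1165], "roll": -0.009},
])

```text
t: 3.95
eef_pos: [466.2, 15.1, 4.4]
tcp_rot: [3.142, -0.0, -0.286]
ft_force: [-0.1, 0.1, 0.4]
opening: 1.0
grip_force: 0.0
```

step_arm([
  {"slide": [0, 0, 0]},
  {"slide": [0, 0, 0]},
  {"slide": [0, 0, 0]},
  {"slide": [0, 0, 0]},
  {"slide": [0, 0, 0]},
], fingers=0.49)

```text
invalid input at $.increments[0]: expected keys slide, roll
```

step_arm([
  {"slide": [0, 0, 0], "roll": 0},
  {"slide": [0, 0, 0], "roll": 0},
  {"slide": [0, 0, 0], "roll": 0},
  {"slide": [0, 0, 0], "roll": 0},
  {"slide": [0, 0, 0], "roll": 0},
], fingers=0.49)

```text
t: 4.58
eef_pos: [466.2, 15.2, 4.2]
tcp_rot: [-3.142, -0.001, -0.286]
ft_force: [-0.4, -0.9, 2.2]
opening: 0.536
grip_force: 6.3
```

step_arm([
  {"slide": [0, 0, 0], "roll": 0},
  {"slide": [0, 0, 0], "roll": 0},
  {"slide": [0, 0, -0.01], "roll": 0},
  {"slide": [0, 0, -0.02], "roll": 0},
  {"slide": [0, 0, -0.03], "roll": 0},
])

```text
t: 5.2
eef_pos: [465.9, 15.3, 34.9]
tcp_rot: [3.142, -0.0, -0.286]
ft_force: [0.5, 0.5, -1.4]
opening: 0.492
grip_force: 5.7
```

step_arm([
  {"slide": [0, 0, -0.04], "roll": 0},
  {"slide": [0.005, 0.02, -0.08], "roll": 0},
  {"slide": [0.02, 0.065, -0.11], "roll": 0},
  {"slide": [0.035, 0.11, -0.115], "roll": 0},
  {"slide": [0.05, 0.155, -0.115], "roll": 0},
])

```text
t: 5.82
eef_pos: [470.1, -149.0, 150.5]
tcp_rot: [3.141, -0.002, -0.286]
ft_force: [0.2, 0.9, -1.4]
opening: 0.49
grip_force: 5.7
```

step_arm([
  {"slide": [0.01, 0.035, 0], "roll": 0},
  {"slide": [0.018, 0.06, 0], "roll": 0},
  {"slide": [0.02, 0.07, 0], "roll": 0},
  {"slide": [0.02, 0.07, 0], "roll": 0},
])

```text
t: 6.32
eef_pos: [469.3, -220.2, 149.2]
tcp_rot: [-3.142, 0.0, -0.287]
ft_force: [-0.6, 0.4, -1.6]
opening: 0.495
grip_force: 5.7
```

```bash
python3 - <<'E'
from h import *
np.set_printoptions(precision=1,suppress=True)
c=cam("wrist"); save(c,"w3.png")
for k,z in {"tongs_grip":150,"tongs_tips":155,"bun_center":30,"pastry_center":26}.items():
    for m in mark_of("wrist",k)[:3]: print(k,round(m["confidence"],2),np.array(m["uv"]),at_z(c,m["uv"],z))
go([470,-220,150])
E
```

```text
bun_center 0.98 [271.9  71.8] [ 579.2 -266.6   30. ]
bun_center 0.68 [134.5 141.5] [ 555.9 -115.6   30. ]
bun_center 0.61 [109.   57.7] [ 635.4 -122.5   30. ]
pastry_center 0.56 [390.8  60.9] [ 557.2 -379.3   26. ]
at [ 469.6 -219.6  149.2] rot [ 3.1  0.  -0.3] -> slide [ 0.  0. -0.] roll 0 dist 0.001 F [-0.1  0.5 -1.8] t 6.575 op 0.487 5.7
```

View pics/w3.png

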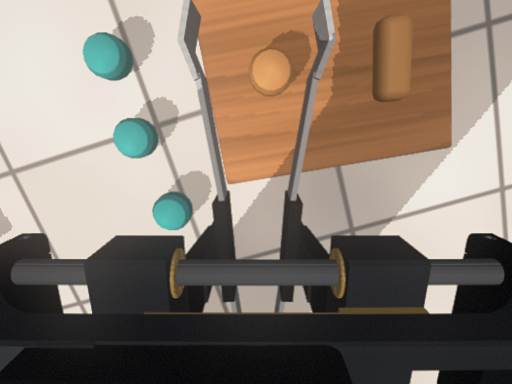

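Wrist view: the tongs are held level, with the facet back ends at about (190,77) and (324,77). The bun is centred between the arms at (270,72).

```bash
python3 - <<'E'
from h import *
np.set_printoptions(precision=1,suppress=True)
c=cam("wrist")
for uv in [(190,40),(197,73),(318,73),(203,100),(309,110),(226,192),(290,192),(270,70),(324,30)]:
    print(uv,at_d(c,uv))
l,r=at_z(c,(193,77),168),at_z(c,(322,77),168); print(l,r,(l+r)/2)
# bun by depth: points above board, around
v,u=np.mgrid[35:105,240:300]; pts=np.array([at_d(c,(a,b)) for a,b in zip(u.ravel(),v.ravel()) if c["z_map"][b,a]>0])
k=pts[(pts[:,2]>40)&(pts[:,2]<55)]; print("bun top",len(k),k.mean(0),k.min(0),k.max(0))
s=state(); print(s["eef_pos"],s["tcp_rot"])
E
```

```text
(190, 40) [ 586.9 -217.7  161.2]
(197, 73) [ 568.9 -217.4  171.5]
(318, 73) [ 552.2 -273.6  172.5]
(203, 100) [ 556.6 -215.7  168.7]
(309, 110) [ 536.8 -266.   168.3]
(226, 192) [ 505.1 -209.7  155.5]
(290, 192) [ 496.1 -246.   162. ]
(270, 70) [ 579.1 -262.9   47.4]
(324, 30) [ 570.8 -282.   167.7]
[ 568.5 -214.4  168. ] [ 550.3 -276.1  168. ] [ 559.4 -245.2  168. ]
bun top 1405 [ 578.7 -264.5   45. ] [ 560.2 -283.3   40. ] [ 597.9 -246.6   48.1]
[ 469.6 -219.7  149.2] [ 3.1  0.  -0.3]
```

step_arm([
  {"slide": [0.006, 0.0127, 0.02], "roll": 0},
  {"slide": [0.006, 0.0127, 0.045], "roll": 0},
  {"slide": [0.006, 0.0127, 0.07], "roll": 0},
  {"slide": [0.006, 0.0127, 0.075], "roll": 0},
])

```text
t: 7.12
eef_pos: [471.3, -233.6, 73.0]
tcp_rot: [-3.141, 0.002, -0.286]
ft_force: [0.8, -0.5, -1.0]
opening: 0.493
grip_force: 5.7
```

```bash
python3 - <<'E'
from h import *
c=cam("wrist"); save(c,"w4.png")
go([471.5,-233.6,20.5])
E
```

```text
at [ 471.5 -233.8   73.3] rot [-3.1412e+00  1.6000e-03 -2.8580e-01] -> slide [ 0.     -0.0002  0.0528] roll 0 dist 0.053 F [-0.3  0.6 -2.1] t 7.175 op 0.488 5.7
```

View pics/w4.png

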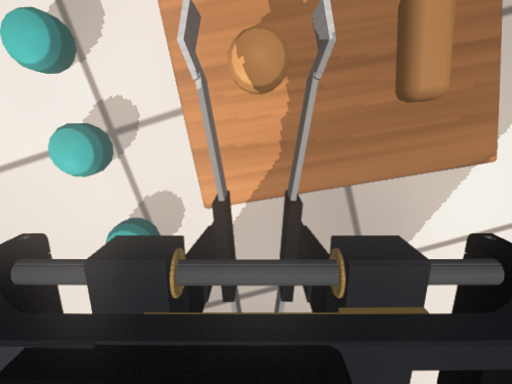

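The bun at (258,58) is centred between the tips (midline at about 257). I'll go down and close.

step_arm([
  {"slide": [0, 0, 0.02], "roll": 0},
  {"slide": [0, 0, 0.038], "roll": 0},
  {"slide": [0, 0, 0.05], "roll": 0},
  {"slide": [0, 0, 0.0528], "roll": 0},
  {"slide": [0, 0, 0.0528], "roll": 0},
])

```text
t: 7.8
eef_pos: [472.0, -234.4, 21.7]
tcp_rot: [3.141, -0.001, -0.286]
ft_force: [-0.0, -0.4, -1.2]
opening: 0.488
grip_force: 5.7
```

```bash
python3 - <<'E'
from h import *
c=cam("wrist"); save(c,"w5.png")
go([471.5,-233.6,20.5])
E
```

```text
at [ 472.  -234.4   21.8] rot [ 3.1413e+00 -8.0000e-04 -2.8610e-01] -> slide [-0.0007 -0.0006  0.0013] roll 0 dist 0.002 F [-0.5  0.3 -1.3] t 7.85 op 0.489 5.7
```

View pics/w5.png

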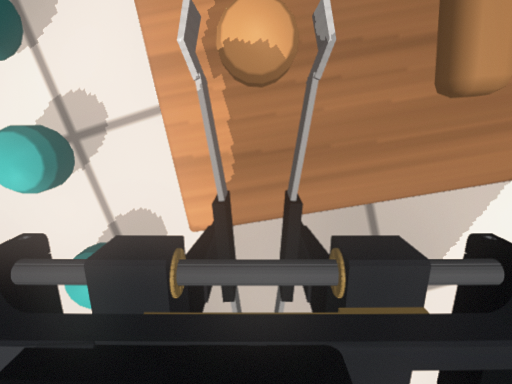

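The bun at (256,40) is between the facets, which span rows 0–77. Closing now.

step_arm([
  {"slide": [0, 0, 0], "roll": 0},
  {"slide": [0, 0, 0], "roll": 0},
  {"slide": [0, 0, 0], "roll": 0},
  {"slide": [0, 0, 0], "roll": 0},
  {"slide": [0, 0, 0], "roll": 0},
], fingers=0.15)

```text
t: 8.48
eef_pos: [471.9, -234.3, 21.4]
tcp_rot: [3.141, -0.0, -0.286]
ft_force: [0.8, -0.0, 0.4]
opening: 0.356
grip_force: 30.0
```

step_arm([
  {"slide": [0, 0, 0], "roll": 0},
  {"slide": [0, 0, 0], "roll": 0},
  {"slide": [0, 0, -0.01], "roll": 0},
  {"slide": [0, 0, -0.025], "roll": 0},
  {"slide": [0, 0, -0.04], "roll": 0},
])

```text
t: 9.1
eef_pos: [471.8, -234.3, 62.6]
tcp_rot: [3.141, -0.0, -0.286]
ft_force: [0.6, -0.8, -1.8]
opening: 0.357
grip_force: 30.0
```

```bash
python3 - <<'E'
from h import *
np.set_printoptions(precision=1,suppress=True)
c=cam("wrist"); save(c,"w6.png")
print(at_d(c,(257,30)))
go([471.5,-233.6,220])
c=cam("scene")
for k in ("grate","stove"):
    for m in mark_of("scene",k)[:1]: print(k,m, at_z(c,m["uv"],120 if k=="grate" else 0))
c=cam("top")
# stove rim corners/top points from depth
v,u=np.mgrid[150:290,80:200]
p=np.array([at_d(c,(a,b)) for a,b in zip(u.ravel(),v.ravel()) if c["z_map"][b,a]>0])
k=p[(p[:,2]>108)&(p[:,2]<135)&(p[:,1]>150)]
print(len(k),k.min(0),k.max(0),cv2.minAreaRect(k[:,:2].astype(np.float32)))
E
```

```text
[ 580.  -265.3   88. ]
at [ 472.5 -234.7   64.3] rot [ 3.1 -0.  -0.3] -> slide [-0.  -0.  -0.2] roll 0 dist 0.156 F [ 0.7 -0.6  0.8] t 9.15 op 0.359 30.0
grate {'uv': [295.3, 124.9], 'confidence': 0.94} [544.1 319.8 120. ]
stove {'uv': [292.4, 159.4], 'confidence': 0.67} [554.3 305.1   0. ]
4237 [407.4 191.6 108. ] [678.5 432.7 120.6] ((542.7247924804688, 313.0357971191406), (244.7570343017578, 207.0930633544922), 9.428303718566895)
```

View pics/w6.png

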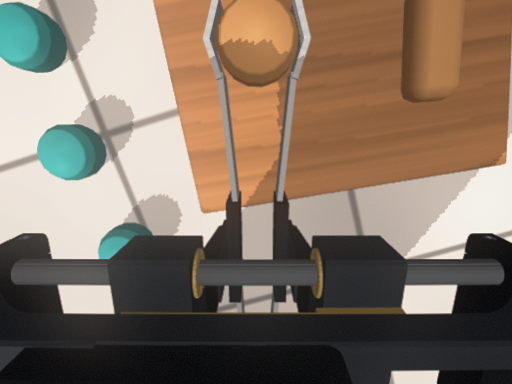

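The bun is gripped and lifted clear: it sits at (257,40) between the shut tips, and its top is now at z=88. I'll raise it and square the yaw.

step_arm([
  {"slide": [0, 0, -0.03], "roll": 0},
  {"slide": [0, 0, -0.07], "roll": -0.07},
  {"slide": [0, 0, -0.11], "roll": -0.16},
  {"slide": [0, 0, -0.15], "roll": -0.25},
  {"slide": [0, 0, -0.177], "roll": -0.286},
])

```text
t: 9.98
eef_pos: [471.7, -234.2, 239.6]
tcp_rot: [3.141, -0.001, 0.002]
ft_force: [0.5, -0.3, -1.4]
opening: 0.357
grip_force: 30.0
```

step_arm([
  {"slide": [-0.002, -0.02, 0], "roll": 0},
  {"slide": [-0.005, -0.055, 0], "roll": 0},
  {"slide": [-0.008, -0.1, 0], "roll": 0},
  {"slide": [-0.011, -0.145, 0], "roll": 0},
  {"slide": [-0.014, -0.19, 0], "roll": 0},
])

```text
t: 10.6
eef_pos: [456.4, -41.9, 236.5]
tcp_rot: [-3.141, 0.003, -0.001]
ft_force: [1.1, -0.2, -2.1]
opening: 0.353
grip_force: 30.0
```

step_arm([
  {"slide": [-0.003, -0.045, 0], "roll": 0},
  {"slide": [-0.006, -0.09, 0], "roll": 0},
  {"slide": [-0.009, -0.135, 0], "roll": 0},
  {"slide": [-0.012, -0.18, 0], "roll": 0},
  {"slide": [-0.015, -0.225, 0], "roll": 0},
])

```text
t: 11.22
eef_pos: [441.0, 182.7, 236.5]
tcp_rot: [3.141, 0.003, -0.001]
ft_force: [0.6, -0.1, -2.2]
opening: 0.356
grip_force: 30.0
```

```bash
python3 - <<'E'
from h import *
np.set_printoptions(precision=1,suppress=True)
go([431,312,240],0)
c=cam("wrist"); print(at_d(c,(257,30)),at_d(c,(257,45)))
E
```

```text
at [441.  182.7 236.5] rot [ 3.1  0.  -0. ] -> slide [-0.  -0.1 -0. ] roll -0.0008 dist 0.13 F [ 0.6 -0.1 -2.2] t 11.225 op 0.356 30.0
[553.8 183.4 262.1] [547.5 183.4 261.9]
```

step_arm([
  {"slide": [-0.003, -0.04, 0], "roll": 0},
  {"slide": [-0.006, -0.08, 0], "roll": 0},
  {"slide": [-0.009, -0.115, 0], "roll": 0},
  {"slide": [-0.01, -0.13, 0.01], "roll": 0},
  {"slide": [-0.01, -0.13, 0.025], "roll": 0},
])

```text
t: 11.9
eef_pos: [431.8, 311.0, 211.4]
tcp_rot: [3.141, 0.001, 0.001]
ft_force: [0.5, -1.3, -2.4]
opening: 0.355
grip_force: 30.0
```

step_arm([
  {"slide": [0, 0, 0.008], "roll": 0},
  {"slide": [0, 0, 0.014], "roll": 0},
  {"slide": [0, 0, 0.016], "roll": 0},
  {"slide": [0, 0, 0.016], "roll": 0},
])

```text
t: 12.4
eef_pos: [433.1, 310.5, 197.4]
tcp_rot: [-3.142, -0.0, -0.001]
ft_force: [0.3, -0.1, -1.0]
opening: 0.355
grip_force: 30.0
```

```bash
python3 - <<'E'
from h import *
np.set_printoptions(precision=1,suppress=True)
go([431,312,198],0)
c=cam("wrist"); 
v,u=np.mgrid[0:88,210:306]; p=np.array([at_d(c,(a,b)) for a,b in zip(u.ravel(),v.ravel()) if c["z_map"][b,a]>0])
k=p[p[:,2]>205]; print("held",k.mean(0),k.max(0),k.min(0))
a=cam("scene"); b=cam("top")
for n,cc in (("scene",a),("top",b)):
    for kk,z in (("grate",120),("bun_center",206),("pastry_center",26)):
        for m in mark_of(n,kk)[:2]: print(n,kk,round(m["confidence"],2),at_z(cc,m["uv"],z))
im=np.hstack([cv2.resize(a["color"][60:252,180:436],(400,300)),cv2.resize(b["color"][130:322,60:316],(400,300))])
cv2.imwrite("pics/f.png",im[:,:,::-1])
E
```

```text
at [433.1 310.5 197.4] rot [-3.1 -0.  -0. ] -> slide [-0. -0. -0.] roll -0.0008 dist 0.003 F [ 0.3 -0.1 -1. ] t 12.4 op 0.355 30.0
held [542.3 311.2 219.3] [561.7 333.9 224.1] [521.8 288.3 205.1]
scene grate 0.91 [542.5 317.7 120. ]
scene bun_center 0.63 [ 641.1 -265.7  206. ]
scene bun_center 0.62 [ 719.5 -266.7  206. ]
scene pastry_center 0.73 [ 556.  -378.8   26. ]
scene pastry_center 0.62 [466.9 440.1  26. ]
top grate 0.76 [533.8 309.6 120. ]
top grate 0.74 [415.4 327.  120. ]
top bun_center 0.75 [561.7 -95.1 206. ]
top bun_center 0.7 [ 699.6 -247.1  206. ]
```

View pics/f.png

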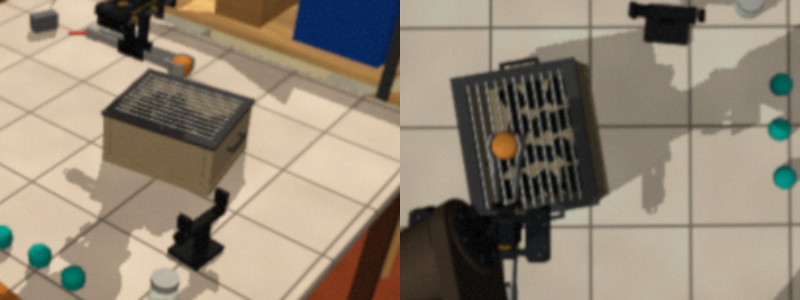

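The bun is in the shut tips, clear of the stove. It measures (542, 311) and its centre is at z≈206, against a grate middle of about (543, 312, 120). Handing in.

```bash
python3 -c "
from cell import env; print(env.job_done())"
```

```text
the job is handed in; nothing more can be done
None
```

The job is handed in with the tongs still holding the bun over the middle of the grate, its centre about 86 mm and its underside about 68 mm above the bars; the pastry, jar and vise were not touched, and I have no verdict back.

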